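# Wind a glass sample tight in a crank-driven jig

## Task

Clamp the amber glass tile in the blue holding jig: stand the loose crank in the round well of the jig, feel it down fully home over the hidden hexagon, then wind it clockwise until the sprung green pad has pushed the tile against the end stop and is about half pressed in. Never press the pad right in, leave the crank seated in the well, and do not disturb the wax tub, the jar or the bead vial.

Things in the scene. Friction and masses are not known exactly. Their poses are not given: they have to be found in the camera images.
- crank: loose steel crank, about 350 g, standing upright on its foot. Origin: centre of the foot, on the crank's axis; z up the axis, x along the arm. Round stem 39.4 mm in diameter, z = 0 to 62 mm; in its foot a hexagon socket 27.2 mm across flats, 22 mm deep, two flats parallel to the arm. Above the stem a flat arm 24 mm wide, z = 62 to 74 mm, from x = -32 to +87 mm
- crank_boss (a point): centre of the crank's square steel grip boss, 24 x 24 mm with its sides along crank x and y, on the crank's axis above the arm, spanning crank z = 74 to 106 mm (this point: z = 90 mm)
- crank_knob (a point): centre of the crank's upright round red knob, 22 mm in diameter, at crank x = 75 mm, spanning crank z = 76 to 112 mm; it is fixed to the arm, does not spin (this point: z = 94 mm)
- jig: blue holding jig, fixed to the worktop. Origin: on the well's vertical axis, at worktop height; z up, y is the direction in which the fence closes. Base plate 90 mm wide (x -45 to 45), y -50 to 212 mm, top at z = 12 mm. Blue housing 90 x 90 mm round the well, z = 12 to 70 mm
- well_mouth (a point): centre of the well's mouth, at the housing's top (jig z = 70 mm). Well 43 mm in diameter with a 4 mm chamfer, 56 mm deep, greased
- hex_top (a point): centre of the top of the steel hexagon in the well, 26 mm across flats, jig z = 14 to 34 mm, small chamfer on top, at an unknown angle that differs each time. Stiff to turn (0.3 N m, about 4 N at the knob), stays where left. Clockwise seen from above moves the fence 16 mm a turn towards jig +y, anticlockwise moves it back; pushing the fence itself does nothing
- crank_home (a point): where the crank's foot centre lies when fully seated (jig z = 14 mm, on the axis); a crank that stands on top of the hexagon, unseated, is 20 mm higher. It must turn to within about 5 degrees of a fitting angle (one every 60 degrees) to drop
- fence_face (a point): centre of the front of the fence, the blue carriage, 84 mm wide and 32 mm high, that the screw drives towards the end stop
- pad (a joint): how far the sprung pad is pressed back towards the fence, in m: 0 free, 0.011 fully pressed in. Spring 500 N/m
- pad_face (a point): centre of the front of the sprung green pad, 72 mm wide, carried by the fence; its front stands 20 mm ahead of the fence's front when free, 9 mm when fully pressed in
- end_stop: fixed end stop of the jig, a blue block with two bolts, 84 mm wide, 28 mm high, on the base plate; origin: bottom middle of its face towards the pad. The tile is to be held between pad and this face
- glass_tile: amber glass tile, 54 x 54 x 10 mm with white dots, loose on the jig's base plate between pad and end stop; origin: centre of its underside
- wax_tub: low round tub with cream lid, 63 mm wide, 34 mm high, loose bystander; origin: centre of its underside
- frit_jar: jar of red glass grains with black lid, 44 mm wide, 52 mm high, loose bystander; origin: centre of its underside
- vial: clear bead vial with white cap, 26 mm wide, 68 mm high, standing, loose bystander; origin: centre of its underside
Things that resemble listed ones, but are neither listed nor needed, are in the scene too. What is shaped like the glass_tile but yellow is not meant.

How it is judged:
On the way, in this order (a step that is already met when the one before it is completed fails the run):
1. the crank is fully home over the hexagon (foot within 4 mm of its home height), the pad still free (z of crank in the frame of crank_home below 0.004 m and horizontal distance between crank and crank_home below 0.005 m and angle between crank's own z axis and vertical below 0.12 rad and value of joint pad below 0.0015 m), for 0.2 s.
2. with the crank seated, the fence is wound up until the pad presses on the tile (value of joint pad above 0.002 m and contact force between glass_tile and end_stop above 0.3 N and z of crank in the frame of crank_home below 0.006 m), for 0.1 s.
At the end, for the whole second after the job is handed in: The tile lies flat and still, held between pad and end stop with the pad pressed in 2 to 9 mm; the crank is at rest in the well, seated (foot within 6 mm of home, upright), and released (all of step 2 and value of joint pad below 0.009 m and angle between glass_tile's own z axis and vertical below 0.1 rad and linear speed of glass_tile below 0.02 m/s and horizontal distance between crank and crank_home below 0.006 m and angle between crank's own z axis and vertical below 0.15 rad and linear speed of crank below 0.03 m/s); the robot touches nothing.
It fails at once if the pad is pressed right in (over 10.3 mm), which would chip the glass (value of joint pad above 0.0103 m).
It fails at once if the wax tub, the jar or the vial is moved by more than 25 mm or tipped (distance of any of wax_tub, frit_jar, vial from where it was at the start of the episode above 0.025 m or angle between any of wax_tub, frit_jar, vial's own z axis and vertical above 0.5 rad).
It also fails if it takes over 72 s, if anything falls off the work surface, if the arm or the gripper's body presses on something with over 40 N, if the wrist force passes 120 N, or if a joint passes its speed limit or range.

## Robot

A 6-joint arm with a two-finger parallel gripper is mounted at the origin on a cart in front of the work surface, level with it; the furniture and walls round the work are solid. World frame = base frame: x ahead of the robot, y to its left, z up, the work surface at z = 0. Lengths are in m, angles in rad, forces in N, time in s.
With the tool pointing down it reaches from about 0.325 to 0.85 m from the base axis. Payload 15.5 kg.
Tool frame: the origin (TCP) lies at the centre of the arm's flange, where the gripper is bolted on; the fingertips stand 191 mm ahead of it and the grasp point (between the pads) lies 172 mm ahead of it; z points along the fingers, y is the line along which they close (so a half turn about z gives the same grasp; the last joint's range is limited). The gripper opens to 91 mm and grips with 3 to 60 N. Pads are 32 mm wide; open, the fingers measure 118 mm over their backs; the gripper's body (76 mm by 178 mm) begins 60 mm behind the grasp point.
Start: joints at [-1.381, 0.494, 1.345, -0, 1.302, -0.096], TCP at [0.176, -0.6, 0.405] pointing down, gripper open.
Joint ranges: [-2.91, 2.91], [-0.82, 2.16], [0.22, 2.67], [-1.22, 4.37], [0.12, 2.79], [-3.08, 3.08]. Speed limits (rad/s): [1.89, 1.89, 2.57, 3.01, 3.01, 3.01].

## Interface

Orientations are given as a unit quaternion [x, y, z, w].
In Python, from cell import env gives the robot as it stands.
- The arm moves only by the shell command python3 -m handwheel 'ROWS'. ROWS is JSON, a list that holds one entry, the list of rows, each a list of 7 numbers: the turn, a rotation vector about the tool's x, y, z in rad, then the shift along the tool's x, y, z in mm, then the closure, from -1 (fully open) to 1 (shut). A call has 1 to 12 rows; each row is the pose to reach, as a shift and turn from the pose commanded when the call began, along the tool's axes at that moment; what a row does not reach only later rows make up. A row lasts 1/12 s, in which the tool goes at most 41.7 mm and 7.16 degrees, less where a joint would pass 70% of its speed; a pose out of reach is approached as far as the arm can. A call with a gripper value outside its range is refused whole. The fingers move at their own pace and stop on an object; the grip force is fixed at half the most. Time passes only in rows, so rows that repeat a pose let the fingers close. It gives the time, the measured TCP pose, the force, the opening and the grip force at its end, in the units of the state.
- env.read_state(): the state, without advancing time (a new reading comes with each control period).
- env.snapshot(name): name is "scene" or "top"; returns (picture, depth): 420x560x3 uint8, red, green, blue; 420x560 float32, m along the optical axis (not along the pixel's ray), 0 where there is no reading.
- env.camera_params(name): a dict with "K" (3x3 intrinsics, pixels), "extrinsics" (4x4, takes a point from world to camera coordinates). Camera axes: x right, y up, looking along -z (the intrinsics and any distortion apply to the point x, -y, -z); pixel columns grow to the right and rows downward; lengths in m; the calibration is good to about 2 mm. A picture is of the moment at which its call begins. camera_params takes no time and is no camera call.
- env.finish_job(): hands the job in; it is judged then, once.
The state is a dict: "time": time; "q": joint angles; "qd": joint speeds; "effort": joint torques, N m; "position": TCP position; "orientation": TCP orientation; "contact_force": force on the tool from outside, world axes, zero at the start; "torque": the same for the moment, N m; "grip_width": finger opening in m; "grasp_force": force on a finger pad.
Only numpy, scipy, OpenCV 4.12 (cv2) and the standard library are available. Lean on these libraries where they do the work, as an engineer would, in place of code of your own. Each camera call takes 0.05 s, during which the arm holds its last target. There are 200 camera calls.

## Working session

There is one attempt and no reset: what is moved stays moved. The work goes in short steps, Python scripts to look and compute and a shell command to move; the robot and the scene stay as the last step left them, time stands still between calls to the robot, and variables do not carry over. Pictures are saved under pics/ and viewed, at most 10 in all, crops included, and the job is handed in when it is done.

```bash
ls; mkdir -p pics; cat > h.py <<'E'
import numpy as np, cv2
from cell import env
def snap(n,f=None):
    p,d=env.snapshot(n)
    if f: cv2.imwrite('pics/'+f,p[:,:,::-1])
    return p,d
def cam(n):
    c=env.camera_params(n); return np.array(c['K']),np.array(c['extrinsics']),c
def ray(n,u,v):
    K,E,_=cam(n); r=np.linalg.inv(K)@[u,v,1]; r=np.array([r[0],-r[1],-r[2]])
    R,t=E[:3,:3],E[:3,3]; return -R.T@t, R.T@r
def plane(n,u,v,z):
    o,d=ray(n,u,v); return o+d*(z-o[2])/d[2]
def pt(n,u,v,depth):
    o,d=ray(n,u,v); return o+d*depth
def cloud(n,d):
    K,E,_=cam(n); v,u=np.mgrid[:d.shape[0],:d.shape[1]]
    r=np.stack([u,v,np.ones_like(u)],-1)@np.linalg.inv(K).T
    p=r*[1,-1,-1]*d[...,None]
    return (p-E[:3,3])@E[:3,:3]
E
python3 - <<'E'
from h import *
for n in('scene','top'):
    p,d=snap(n,n+'0.png'); np.savez(n+'0.npz',p=p,d=d)
    print(n,env.camera_params(n), (d>0).mean())
print(env.read_state())
E
```

```text
pics
scene {'K': array([[512.76314728,   0.        , 281.01986645],
       [  0.        , 512.76314728, 204.64991764],
       [  0.        ,   0.        ,   1.        ]]), 'extrinsics': array([[-0.68394681, -0.72949454,  0.0073808 ,  0.40210998],
       [ 0.50487713, -0.46600246,  0.72659534, -0.41218996],
       [-0.52660787,  0.50067897,  0.687026  , -1.05095676],
       [ 0.        ,  0.        ,  0.        ,  1.        ]])} 0.9649872448979592
top {'K': array([[382.24363529,   0.        , 278.93876681],
       [  0.        , 382.24363529, 208.9983377 ],
       [  0.        ,   0.        ,   1.        ]]), 'extrinsics': array([[ 0.01807871, -0.99956224,  0.02341982, -0.05788613],
       [ 0.99372022,  0.02055012,  0.10999006, -0.64025056],
       [-0.11042319,  0.02128427,  0.99365673, -0.93561146],
       [ 0.        ,  0.        ,  0.        ,  1.        ]])} 0.9960119047619047
{'time': 0.1, 'q': array([-1.38151777e+00,  4.94130666e-01,  1.34604730e+00,  9.38422113e-06,
        1.30250459e+00, -9.54447045e-02]), 'qd': array([ 4.77937047e-06, -1.89329464e-03, -1.09510231e-03, -4.88245056e-04,
       -1.45282659e-04,  3.01060990e-04]), 'effort': array([ 1.10014902e-03, -8.80241776e+01, -3.82542694e+01,  7.10371882e-02,
        4.82748693e-02, -9.18881278e-05]), 'position': array([ 0.1755713 , -0.59970205,  0.40419921]), 'orientation': array([ 9.89883716e-01,  1.41879992e-01, -2.10394433e-05, -5.44563307e-04]), 'contact_force': array([ 0.16426737, -0.31675717,  0.52638751]), 'torque': array([-0.05963364, -0.06062251,  0.00142559]), 'grasp_force': 0.0, 'grip_width': 0.09093979605079595}
```

View pics/scene0.png

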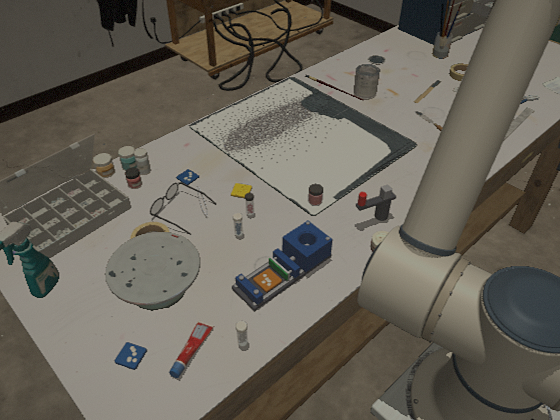

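View pics/top0.png

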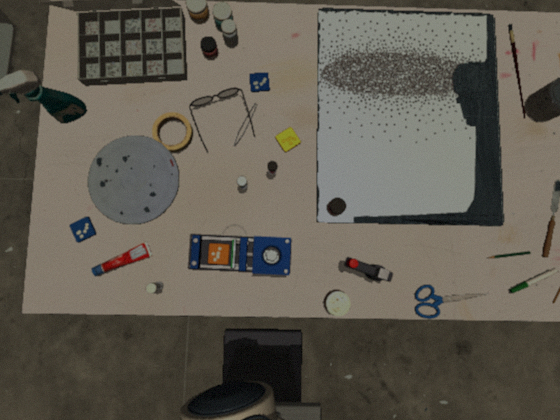

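Scene: jig with the well at about (307,240), amber tile at (267,279), crank boss at (384,197), red knob at (362,199). Top: well (271,256), tile (217,254), knob (352,264), boss (377,270), wax tub (338,302), jar (336,206), vials (242,183) and (152,287).

```bash
cat > m.py <<'E'
from h import *
def comp(m,amin=15):
    n,l,s,c=cv2.connectedComponentsWithStats(m.astype('uint8'));return [(l==i) for i in range(1,n) if s[i,4]>=amin]
def run(tag):
  for n in('scene','top'):
    f=np.load(n+tag+'.npz');p,d=f['p'],f['d'];C=cloud(n,d)
    hsv=cv2.cvtColor(p,cv2.COLOR_RGB2HSV);H,S,V=[hsv[...,i].astype(int) for i in range(3)]
    roi=(C[...,0]>0.3)&(C[...,0]<0.8)&(C[...,1]>-0.4)&(C[...,1]<0.3)&(d>0)
    yield n,p,C,H,S,V,roi
if __name__=='__main__':
  for n,p,C,H,S,V,roi in run('0'):
    print(n)
    med=lambda m:np.round(np.median(C[m],0),4)
    for nm,m in dict(red=((H<8)|(H>172))&(S>150)&(V>80)&(C[...,2]>.06),orange=(H>8)&(H<18)&(S>150)&(V>100),blue=(H>105)&(H<125)&(S>120),green=(H>45)&(H<85)&(S>100)).items():
        for k in comp(m&roi):
            v,u=np.nonzero(k);P=C[k]
            print(nm,k.sum(),'uv',u.mean().round(1),v.mean().round(1),'med',med(k),'lo',np.percentile(P,3,0).round(3),'hi',np.percentile(P,97,0).round(3))
    for k in comp(roi&(C[...,2]>.025),30):
        P=C[k]; v,u=np.nonzero(k);print('tall',k.sum(),'uv',u.mean().round(1),v.mean().round(1),np.percentile(P,[2,50,98],0).round(3).tolist())
    # crank detail
    for lo,hi in((.066,.085),(.097,.12)):
      for k in comp(roi&(C[...,2]>lo)&(C[...,2]<hi)&(C[...,1]<-.12)&(C[...,1]>-.35),10):
        P=C[k][:,:2].astype('float32');r=cv2.minAreaRect(P*1000);print('crank',lo,k.sum(),np.round(r[0],1),np.round(r[1],1),round(r[2],1),'z',np.median(C[k][:,2]).round(4))
    k=roi&(abs(C[...,2]-.07)<.006)&(H>100)&(H<125)&(S>100)
    for k in comp(k,100):
        P=C[k][:,:2].astype('float32');r=cv2.minAreaRect(P*1000);print('housing',k.sum(),np.round(r[0],1),np.round(r[1],1),round(r[2],2),np.median(C[k][:,2]))
E
python3 m.py
```

```text
scene
red 79 uv 362.2 198.3 med [ 0.5036 -0.2129  0.1062] lo [ 0.497 -0.225  0.082] hi [ 0.514 -0.208  0.116]
orange 284 uv 267.2 279.0 med [0.523  0.1057 0.0222] lo [0.498 0.084 0.016] hi [0.548 0.132 0.026]
blue 692 uv 306.6 238.8 med [ 0.521  -0.0232  0.0717] lo [ 0.479 -0.068  0.068] hi [0.563 0.015 0.075]
blue 176 uv 286.3 259.4 med [0.5233 0.0443 0.0461] lo [0.484 0.036 0.042] hi [0.562 0.052 0.049]
blue 147 uv 248.8 286.4 med [0.5261 0.1653 0.0413] lo [0.488 0.156 0.037] hi [0.564 0.173 0.045]
green 102 uv 277.8 268.5 med [0.5241 0.0712 0.0333] lo [0.493 0.069 0.018] hi [0.556 0.074 0.042]
tall 250 uv 315.8 192.5 [[0.626, -0.209, 0.026], [0.641, -0.182, 0.055], [0.666, -0.17, 0.064]]
tall 649 uv 377.6 200.3 [[0.465, -0.313, 0.028], [0.487, -0.274, 0.076], [0.514, -0.208, 0.113]]
tall 134 uv 249.5 200.6 [[0.731, -0.036, 0.028], [0.737, -0.021, 0.059], [0.753, -0.013, 0.073]]
tall 151 uv 238.0 221.3 [[0.691, 0.04, 0.027], [0.698, 0.053, 0.057], [0.712, 0.062, 0.073]]
tall 2037 uv 301.4 248.7 [[0.476, -0.07, 0.027], [0.517, 0.002, 0.057], [0.565, 0.071, 0.075]]
tall 165 uv 378.7 
[... 1799 characters left out ...]
-0.038, 0.031], [0.527, -0.027, 0.034], [0.538, -0.015, 0.037]]
tall 563 uv 368.8 269.0 [[0.472, -0.315, 0.043], [0.498, -0.27, 0.075], [0.521, -0.207, 0.113]]
tall 132 uv 152.5 286.6 [[0.432, 0.247, 0.026], [0.444, 0.254, 0.067], [0.456, 0.269, 0.071]]
tall 506 uv 337.0 302.5 [[0.382, -0.222, 0.029], [0.41, -0.194, 0.034], [0.438, -0.167, 0.038]]
crank 0.066 35 [ 509.9 -213. ] [27.7 18.3] 7.7 z 0.0725
crank 0.066 205 [ 499.7 -254.4] [51.1 23.8] 72.3 z 0.0739
crank 0.066 36 [ 480.  -313.7] [ 9.4 22.9] 73.9 z 0.0738
crank 0.097 74 [ 512.  -216.4] [19.7 19.6] 44.1 z 0.1114
crank 0.097 113 [ 488.  -288.5] [23.1 23.7] 72.8 z 0.1053
housing 1041 [525.1 -27.1] [89.3 87.7] 88.32 0.07005075009283658
```

```bash
python3 - <<'E'
import cv2
a=cv2.imread('pics/top0.png')[190:320,180:400];b=cv2.imread('pics/scene0.png')[170:310,220:420]
a=cv2.resize(a,None,fx=3.6,fy=3.6,interpolation=2)[:,:780];cv2.imwrite('pics/ca.png',a)
E
```

```text
(no output)
```

View pics/ca.png

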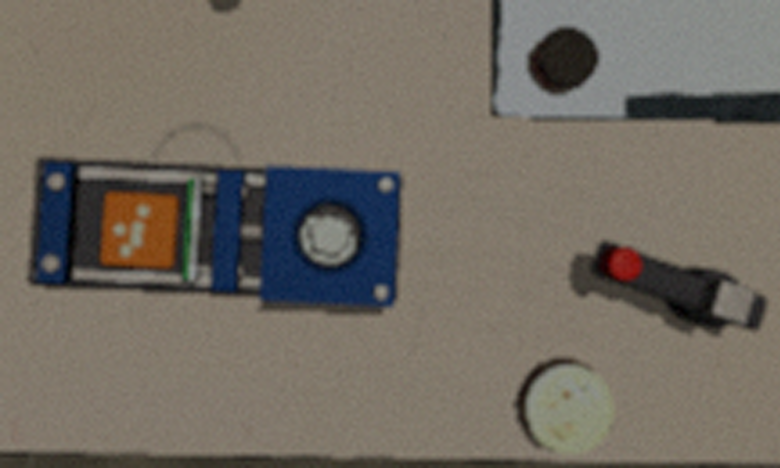

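The close-up shows the well with a bright hexagon at (328,237), the knob at (625,264), the boss at (738,300), the tile at (141,230), the pad at (190,230), and the tub at (567,405). The two views agree to about 2 mm relative to each other: boss (485.5,-289), arm yaw 72°, well (523,-27).

```bash
cat > go.py <<'E'
import sys; from h import *
from scipy.spatial.transform import Rotation as R
x,y,z,psi=map(float,sys.argv[1:5]); s=env.read_state()
A=R.from_quat(s['orientation']); p=np.radians(psi)
B=R.from_matrix(np.array([[np.cos(p),np.sin(p),0],[np.sin(p),-np.cos(p),0],[0,0,-1]]))
print('turn',(A.inv()*B).as_rotvec().round(3),'shift',A.inv().apply(np.array([x,y,z])*1e-3-s['position']).__mul__(1000).round(1),'q6',s['q'][5].round(3),'t',s['time'])
E
python3 go.py 485.5 -289 340 72
```

```text
turn [-0.001 -0.001 -0.972] shift [ 384.7 -211.1   64.5] q6 -0.095 t 0.1
```

```bash
python3 -m handwheel '[[[0,0,-0.972,385,-211,64.5,-0.5],[0,0,-0.972,385,-211,64.5,-0.5],[0,0,-0.972,385,-211,64.5,-0.5],[0,0,-0.972,385,-211,64.5,-0.5],[0,0,-0.972,385,-211,64.5,-0.5],[0,0,-0.972,385,-211,64.5,-0.5],[0,0,-0.972,385,-211,64.5,-0.5],[0,0,-0.972,385,-211,64.5,-0.5],[0,0,-0.972,385,-211,64.5,-0.5],[0,0,-0.972,385,-211,64.5,-0.5],[0,0,-0.972,385,-211,64.5,-0.5],[0,0,-0.972,385,-211,64.5,-0.5]]]'; python3 go.py 485.5 -289 340 72
```

```text
time: 1.1
position: [0.4885, -0.2855, 0.3392]
orientation: [0.808, 0.589, 0.0, -0.001]
contact_force: [-1.0, 0.0, -0.7]
grip_width: 0.0681
grasp_force: 0.0
turn [-0.001 -0.001  0.004] shift [-4.2 -1.8 -0.8] q6 -0.325 t 1.1
```

```bash
python3 -m handwheel '[[[0,0,0,0,0,20,-0.3],[0,0,0,0,0,40,-0.3],[0,0,0,0,0,60,-0.3],[0,0,0,0,0,73,-0.3],[0,0,0,0,0,73,-0.3],[0,0,0,0,0,73,-0.3]]]'; python3 go.py 485.5 -289 267 72;python3 - <<'E'
from h import *
p,d=snap('scene','s1.png');p,d=snap('top')
p=cv2.imread('pics/s1.png')[130:270,300:440];cv2.imwrite('pics/s1c.png',cv2.resize(p,None,fx=4,fy=4))
E
```

```text
time: 1.6
position: [0.4855, -0.2893, 0.2669]
orientation: [0.809, 0.588, -0.0, -0.001]
contact_force: [1.4, -0.6, 0.3]
grip_width: 0.0599
grasp_force: 0.0
turn [-0.001 -0.    -0.   ] shift [ 0.3 -0.1 -0.1] q6 -0.329 t 1.6
```

View pics/s1c.png

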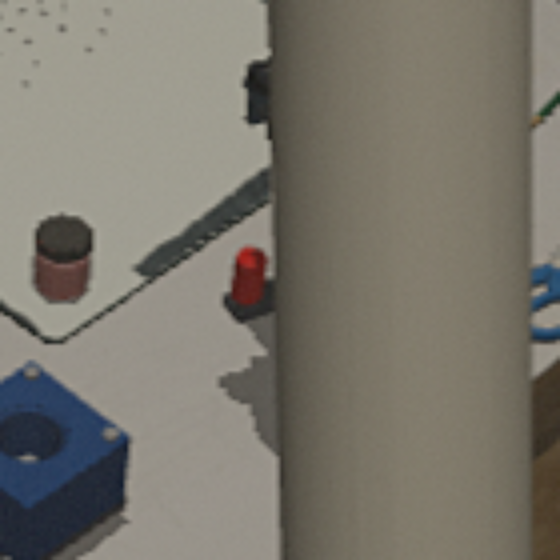

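The arm hides the boss, but the knob at (248,275) is undisturbed. I'll close the gripper on it.

```bash
python3 -m handwheel '[[[0,0,0,0,0,0,0.2],[0,0,0,0,0,0,0.4],[0,0,0,0,0,0,0.6],[0,0,0,0,0,0,1],[0,0,0,0,0,0,1],[0,0,0,0,0,0,1],[0,0,0,0,0,0,1],[0,0,0,0,0,0,1]]]'; python3 -m handwheel '[[[0,0,0,0,0,-30,1],[0,0,0,0,0,-60,1],[0,0,0,0,0,-82,1],[0,0,0,0,0,-82,1],[0,0,0,0,0,-82,1]]]'; python3 - <<'E'
from m import *
import m
for n in('scene','top'):
    p,d=snap(n,n+'2.png'); np.savez(n+'2.npz',p=p,d=d)
for n,p,C,H,S,V,roi in run('2'):
    k=max(comp(((H<8)|(H>172))&(S>150)&(V>80)&roi&(C[...,2]>.1)),key=np.sum); print(n,np.median(C[k&(C[...,2]>np.percentile(C[k][:,2],50))],0),C[k].min(0),C[k].max(0))
E
python3 go.py 485.5 -289 349 72
```

```text
time: 2.37
position: [0.4858, -0.2892, 0.2673]
orientation: [0.809, 0.588, 0.0, 0.0]
contact_force: [-0.3, 0.9, 3.7]
grip_width: 0.0239
grasp_force: 30.0
time: 2.78
position: [0.4858, -0.2891, 0.3496]
orientation: [0.809, 0.588, 0.0, 0.001]
contact_force: [-0.4, -0.0, -4.4]
grip_width: 0.0237
grasp_force: 30.0
scene [ 0.50432538 -0.2141243   0.19404642] [ 0.49576098 -0.22431306  0.16024243] [ 0.51817959 -0.20515832  0.19765393]
top [ 0.51076782 -0.2166555   0.19349291] [ 0.50233952 -0.22582919  0.1896291 ] [ 0.51928786 -0.2084314   0.19551295]
turn [-0.002 -0.001  0.   ] shift [-0.1  0.1 -1.2] q6 -0.329 t 2.8833
```

View pics/top2.png

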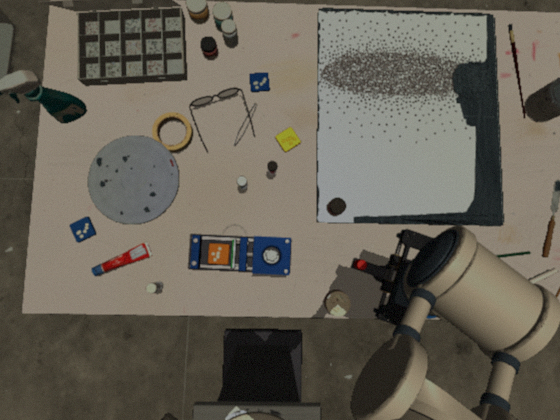

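The crank is lifted and level, with the knob at (360,265) in the top view; tub, jar and vials are where they were. Next I carry it over the well, turning anticlockwise on the way to gain wrist range.

```bash
python3 go.py 523.5 -27 369 147
```

```text
turn [-1.000e-03 -2.000e-03 -1.309e+00] shift [260.8 -44.7 -20.9] q6 -0.329 t 2.8833
```

```bash
python3 -m handwheel '[[[0,0,-0.11,10,-2,-20,1],[0,0,-0.22,35,-6,-20,1],[0,0,-0.33,60,-10,-20,1],[0,0,-0.44,85,-15,-20,1],[0,0,-0.55,112,-19,-20,1],[0,0,-0.66,138,-24,-20,1],[0,0,-0.77,164,-28,-20,1],[0,0,-0.88,190,-33,-20,1],[0,0,-0.99,215,-37,-20,1],[0,0,-1.1,237,-41,-20,1],[0,0,-1.2,252,-43,-20,1],[0,0,-1.309,261,-45,-20,1]]]'
python3 -m handwheel '[[[0,0,-0.12,0,0,0,1],[0,0,-0.24,0,0,0,1],[0,0,-0.36,0,0,0,1],[0,0,-0.48,0,0,0,1],[0,0,-0.6,0,0,0,1],[0,0,-0.72,0,0,0,1],[0,0,-0.84,0,0,0,1],[0,0,-0.96,0,0,0,1],[0,0,-1.08,0,0,0,1],[0,0,-1.2,0,0,0,1],[0,0,-1.2,0,0,0,1],[0,0,-1.2,0,0,0,1]]]'
python3 go.py 523.5 -27 369 216
python3 - <<'E'
from m import *
for n in('scene','top'):
    p,d=snap(n,n+'3.png'); np.savez(n+'3.npz',p=p,d=d)
for n,p,C,H,S,V,roi in run('3'):
  for k in comp(((H<8)|(H>172))&(S>150)&(V>60)&roi&(C[...,2]>.1)):
    print(n,np.median(C[k&(C[...,2]>np.percentile(C[k][:,2],50))],0),C[k].min(0),C[k].max(0))
  k=roi&(abs(C[...,2]-.07)<.006)&(H>100)&(H<125)&(S>100)
  print(n,C[k].min(0),C[k].max(0))
E
```

```text
time: 3.88
position: [0.5234, -0.0253, 0.3675]
orientation: [0.281, 0.96, -0.0, -0.001]
contact_force: [-0.2, -0.3, -3.5]
grip_width: 0.024
grasp_force: 30.0
time: 4.88
position: [0.5234, -0.027, 0.368]
orientation: [-0.305, 0.952, 0.001, -0.001]
contact_force: [-0.0, 0.2, -4.3]
grip_width: 0.0238
grasp_force: 30.0
turn [ 0.002 -0.002 -0.008] shift [-0.1 -0.1 -1. ] q6 -2.357 t 4.8833
scene [ 0.45893476 -0.06538335  0.21258801] [ 0.44903781 -0.07699509  0.17626865] [ 0.4712624  -0.05767746  0.21720707]
scene [ 0.47460476 -0.07272201  0.0640628 ] [0.56768206 0.01955277 0.07589029]Traceback (most recent call last):
  File "<stdin>", line 8, in <module>
    return umr_minimum(a, axis, None, out, keepdims, initial, where)
ValueError: zero-size array to reduction operation minimum which has no identity
```

View pics/scene3.png

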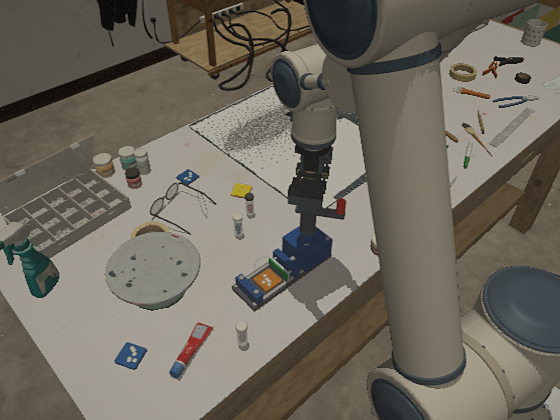

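The crank hangs right over the well at (310,240), knob at (342,208), and nothing else is disturbed. Lowering it into the mouth and watching the force.

```bash
python3 -m handwheel '[[[0,0,0,0,0,15,1],[0,0,0,0,0,26,1],[0,0,0,0,0,31,1],[0,0,0,0,0,34,1],[0,0,0,0,0,37,1],[0,0,0,0,0,40,1],[0,0,0,0,0,40,1]]]'; python3 -c "
from h import *
s=env.read_state();print(s['contact_force'],s['torque'],s['position'])"
```

```text
time: 5.57
position: [0.5236, -0.027, 0.329]
orientation: [-0.307, 0.952, 0.0, -0.0]
contact_force: [-0.5, 0.9, -4.9]
grip_width: 0.0237
grasp_force: 30.0
[-0.45738119  0.93499778 -4.93182858] [ 0.1133532  -0.09956719  0.00218612] [ 0.52362472 -0.02700394  0.32904876]
```

```bash
python3 -m handwheel '[[[0,0,0,0,0,5,1],[0,0,0,0,0,10,1],[0,0,0,0,0,15,1],[0,0,0,0,0,20,1],[0,0,0,0,0,22,1],[0,0,0,0,0,22,1]]]'; python3 -c "
from h import *
s=env.read_state();print(s['contact_force'],s['torque'],s['position'])"
```

```text
time: 6.07
position: [0.5235, -0.027, 0.3065]
orientation: [-0.307, 0.952, 0.0, -0.001]
contact_force: [0.1, -0.0, -3.8]
grip_width: 0.024
grasp_force: 30.0
[ 0.06219048 -0.02900643 -3.80105235] [ 0.13839655 -0.144666    0.002196  ] [ 0.52347795 -0.02700556  0.3065363 ]
```

```bash
python3 -m handwheel '[[[0,0,0,0,0,0,0.36],[0,0,0,0,0,0,0.36],[0,0,0,0,0,0,0.36],[0,0,0,0,0,3,0.36],[0,0,0,0,0,5,0.36],[0,0,0,0,0,5,0.36]]]'
python3 -m handwheel '[[[0,0,0.07,0,0,0,0.36],[0,0,0.14,0,0,0,0.36],[0,0,0.21,0,0,0,0.36],[0,0,0.28,0,0,0,0.36],[0,0,0.35,0,0,0,0.36],[0,0,0.42,0,0,0,0.36],[0,0,0.49,0,0,0,0.36],[0,0,0.56,0,0,0,0.36],[0,0,0.63,0,0,0,0.36],[0,0,0.70,0,0,0,0.36],[0,0,0.77,0,0,0,0.36],[0,0,0.84,0,0,0,0.36]]]'
cat > k.py <<'E'
import sys; from m import *
t=sys.argv[1]
for n in('scene','top'):
    p,d=snap(n,n+t+'.png'); np.savez(n+t+'.npz',p=p,d=d)
for n,p,C,H,S,V,roi in run(t):
  for k in comp(((H<8)|(H>172))&(S>150)&(V>60)&roi&(C[...,2]>.07)&(C[...,1]>-.15)&(C[...,1]<.1)):
    print(n,'knob',k.sum(),((C[k].min(0)+C[k].max(0))/2).round(4),'top',C[k][:,2].max().round(4))
  for nm,m in dict(pad=(H>45)&(H<85)&(S>100),tile=(H>8)&(H<18)&(S>150)&(V>90),blue=(H>105)&(H<125)&(S>120)&(C[...,1]>.02)&(C[...,2]>.034)).items():
    for k in comp(m&roi): print(n,nm,k.sum(),'y',np.percentile(C[k][:,1],[3,50,97]).round(4),'x',np.median(C[k][:,0]).round(3))
s=env.read_state();print(s['time'],s['contact_force'].round(1),s['torque'].round(2),s['q'][5].round(3),s['grip_width'],s['position'])
E
python3 k.py 4
```

```text
time: 6.57
position: [0.5235, -0.027, 0.3019]
orientation: [-0.307, 0.952, 0.0, -0.0]
contact_force: [-0.4, -0.3, -0.7]
grip_width: 0.029
grasp_force: 0.0
time: 7.57
position: [0.5237, -0.0271, 0.3022]
orientation: [0.109, 0.994, -0.0, 0.0]
contact_force: [-0.2, -0.7, 1.2]
grip_width: 0.0293
grasp_force: 1.3
scene knob 110 [ 0.4453 -0.0296  0.112 ] top 0.1303
scene pad 104 y [0.0687 0.0711 0.0732] x 0.524
scene tile 292 y [0.0841 0.1065 0.1319] x 0.522
scene blue 21 y [0.0359 0.0424 0.0483] x 0.558
scene blue 142 y [0.1555 0.1645 0.1718] x 0.528
top tile 50 y [0.0534 0.1293 0.1323] x 0.531
top blue 208 y [0.1531 0.1611 0.1717] x 0.531
7.6667 [ 1.3 -0.5  0.8] [-0.08 -0.16 -0.  ] -1.519 0.029087743833176274 [ 0.52370118 -0.02708103  0.30224436]
```

The knob top has dropped from about 146 to 126–130 mm, so the crank is seated. Lowering the fingers and gripping the boss, then a short turn while watching the forces.

```bash
python3 -m handwheel '[[[0,0,-0.05,0,0,10,0.36],[0,0,-0.1,0,0,20,0.36],[0,0,-0.1,0,0,20,0.36],[0,0,-0.1,0,0,20,0.6],[0,0,-0.1,0,0,20,1],[0,0,-0.1,0,0,20,1],[0,0,-0.1,0,0,20,1]]]'; python3 -m handwheel '[[[0,0,0.08,0,0,0,1],[0,0,0.16,0,0,0,1],[0,0,0.24,0,0,0,1],[0,0,0.32,0,0,0,1],[0,0,0.4,0,0,0,1]]]'; python3 k.py 5
```

```text
time: 8.25
position: [0.5234, -0.027, 0.2823]
orientation: [0.058, 0.998, -0.0, -0.0]
contact_force: [-2.2, -2.2, -8.3]
grip_width: 0.0267
grasp_force: 30.0
time: 8.67
position: [0.5235, -0.027, 0.2824]
orientation: [0.257, 0.966, -0.0, -0.0]
contact_force: [-1.9, -1.6, -7.6]
grip_width: 0.0264
grasp_force: 30.0
scene knob 122 [ 0.46   -0.0047  0.112 ] top 0.1338
scene pad 117 y [0.0694 0.072  0.0743] x 0.525
scene tile 294 y [0.0833 0.106  0.1324] x 0.522
scene blue 150 y [0.1553 0.1651 0.1725] x 0.526
top tile 86 y [0.0538 0.1271 0.1321] x 0.529
top blue 201 y [0.1529 0.1616 0.1716] x 0.531
8.7667 [-1.4 -1.  -6.1] [-0.26  0.43  0.09] -1.218 0.026600145750197937 [ 0.52347608 -0.02699888  0.28232146]
```

Grip width 26.6 mm means the boss is held askew. I'll open, turn back about 10° and regrip square.

```bash
python3 -m handwheel '[[[0,0,0,0,0,0,0.3],[0,0,0,0,0,0,0.3],[0,0,-0.09,0,0,0,0.3],[0,0,-0.17,0,0,0,0.3],[0,0,-0.17,0,0,0,0.3]]]'; python3 k.py 6;  python3 -m handwheel '[[[0,0,0,0,0,0,0.5],[0,0,0,0,0,0,1],[0,0,0,0,0,0,1],[0,0,0,0,0,0,1]]]'; python3 k.py 7 | grep -v -e tile -e blue
```

```text
time: 9.18
position: [0.524, -0.027, 0.2827]
orientation: [0.169, 0.986, 0.0, 0.001]
contact_force: [-0.6, -0.1, -0.1]
grip_width: 0.0318
grasp_force: 0.0
scene knob 119 [ 0.4544 -0.0033  0.1093] top 0.1305
scene pad 112 y [0.0692 0.0719 0.0746] x 0.523
scene tile 292 y [0.0838 0.1064 0.1322] x 0.522
scene blue 151 y [0.1557 0.1652 0.1722] x 0.527
top tile 87 y [0.0542 0.1268 0.1324] x 0.529
top blue 209 y [0.1532 0.1612 0.1716] x 0.531
9.2833 [-0.  -0.7 -0.2] [ 0.09 -0.09  0.02] -1.389 0.03204647336469028 [ 0.5238965  -0.02699771  0.2825227 ]
time: 9.62
position: [0.5237, -0.0272, 0.2824]
orientation: [0.172, 0.985, -0.0, 0.0]
contact_force: [-1.6, -2.8, 4.2]
grip_width: 0.0241
grasp_force: 30.0
scene knob 117 [ 0.4496 -0.0013  0.1104] top 0.1308
scene pad 112 y [0.0696 0.0719 0.0742] x 0.522
9.7167 [-2.7 -3.2  4.8] [-0.67  0.18 -0.  ] -1.39 0.024373554165413286 [ 0.52364656 -0.02712706  0.28232324]
```

```bash
python3 - <<'E'
import cv2
p=cv2.imread('pics/scene7.png')[170:310,220:360];cv2.imwrite('pics/s7c.png',cv2.resize(p,None,fx=4,fy=4,interpolation=2))
E
```

```text
(no output)
```

View pics/s7c.png

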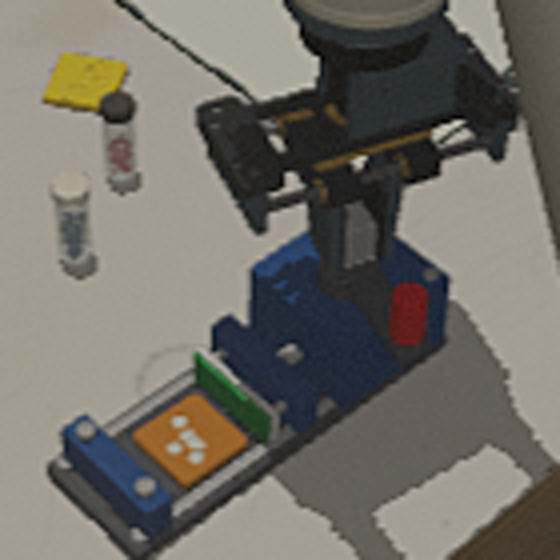

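The crank is seated, with its arm just above the housing, gripped squarely (knob at (408,315)), and the pad (235,395) is still clear of the tile (190,437). Winding now.

```bash
python3 -m handwheel '[[[0,0,0.1,0,0,0,1],[0,0,0.2,0,0,0,1],[0,0,0.3,0,0,0,1],[0,0,0.4,0,0,0,1],[0,0,0.5,0,0,0,1],[0,0,0.6,0,0,0,1],[0,0,0.7,0,0,0,1],[0,0,0.8,0,0,0,1],[0,0,0.9,0,0,0,1],[0,0,1.0,0,0,0,1],[0,0,1.1,0,0,0,1],[0,0,1.2,0,0,0,1]]]'; python3 k.py 8
```

```text
time: 10.72
position: [0.5237, -0.0273, 0.2824]
orientation: [0.7, 0.714, -0.0, 0.0]
contact_force: [-1.9, -5.9, 5.5]
grip_width: 0.0244
grasp_force: 30.0
scene knob 112 [0.5172 0.0498 0.11  ] top 0.1298
scene pad 115 y [0.0724 0.0748 0.0779] x 0.524
scene tile 297 y [0.0831 0.1048 0.1319] x 0.522
scene blue 65 y [0.0394 0.0472 0.0548] x 0.548
scene blue 145 y [0.1558 0.1656 0.1724] x 0.526
top tile 96 y [0.0536 0.1267 0.1321] x 0.529
top blue 207 y [0.153  0.1613 0.1717] x 0.531
10.8167 [-0.7 -5.4  6.1] [-1.13  0.3   0.08] -0.186 0.02429127973040884 [ 0.52364497 -0.02724819  0.28235682]
```

```bash
python3 -m handwheel '[[[0,0,0.12,0,0,0,1],[0,0,0.24,0,0,0,1],[0,0,0.36,0,0,0,1],[0,0,0.48,0,0,0,1],[0,0,0.6,0,0,0,1],[0,0,0.72,0,0,0,1],[0,0,0.84,0,0,0,1],[0,0,0.96,0,0,0,1],[0,0,1.08,0,0,0,1],[0,0,1.2,0,0,0,1],[0,0,1.32,0,0,0,1],[0,0,1.44,0,0,0,1]]]'; python3 -m handwheel '[[[0,0,0.12,0,0,0,1],[0,0,0.24,0,0,0,1],[0,0,0.36,0,0,0,1],[0,0,0.48,0,0,0,1],[0,0,0.6,0,0,0,1],[0,0,0.72,0,0,0,1],[0,0,0.84,0,0,0,1],[0,0,0.96,0,0,0,1],[0,0,1.08,0,0,0,1],[0,0,1.2,0,0,0,1],[0,0,1.32,0,0,0,1],[0,0,1.44,0,0,0,1]]]'; python3 k.py 9
```

```text
time: 11.82
position: [0.5234, -0.0274, 0.2823]
orientation: [0.997, 0.075, -0.0, 0.0]
contact_force: [-4.6, -7.7, 7.2]
grip_width: 0.024
grasp_force: 30.0
time: 12.82
position: [0.5233, -0.0271, 0.2823]
orientation: [0.799, -0.601, -0.0, 0.0]
contact_force: [-3.3, -2.5, 7.0]
grip_width: 0.0239
grasp_force: 30.0
scene pad 106 y [0.0791 0.0813 0.0838] x 0.524
scene tile 298 y [0.0852 0.1082 0.1345] x 0.521
scene blue 77 y [0.0468 0.057  0.0627] x 0.545
scene blue 142 y [0.156  0.1652 0.1724] x 0.525
top tile 101 y [0.0547 0.1283 0.1344] x 0.529
top blue 209 y [0.153  0.1617 0.172 ] x 0.531
12.9167 [-3.2 -2.6  6.5] [-0.5   0.91  0.07] 2.696 0.024194435739577 [ 0.52332062 -0.02703379  0.28227299]
```

Fence, pad and tile are advancing as expected. Opening, turning back 270° and regripping.

```bash
python3 -m handwheel '[[[0,0,0,0,0,0,0.1],[0,0,0,0,0,0,0.1],[0,0,0,0,0,0,0.1],[0,0,-0.12,0,0,0,0.1],[0,0,-0.24,0,0,0,0.1],[0,0,-0.36,0,0,0,0.1],[0,0,-0.48,0,0,0,0.1],[0,0,-0.6,0,0,0,0.1],[0,0,-0.72,0,0,0,0.1],[0,0,-0.84,0,0,0,0.1],[0,0,-0.96,0,0,0,0.1],[0,0,-1.08,0,0,0,0.1]]]'; python3 -m handwheel '[[[0,0,-0.12,0,0,0,0.1],[0,0,-0.24,0,0,0,0.1],[0,0,-0.36,0,0,0,0.1],[0,0,-0.48,0,0,0,0.1],[0,0,-0.6,0,0,0,0.1],[0,0,-0.72,0,0,0,0.1],[0,0,-0.84,0,0,0,0.1],[0,0,-0.96,0,0,0,0.1],[0,0,-1.08,0,0,0,0.1],[0,0,-1.2,0,0,0,0.1],[0,0,-1.32,0,0,0,0.1],[0,0,-1.44,0,0,0,0.1]]]'; python3 -m handwheel '[[[0,0,-0.12,0,0,0,0.1],[0,0,-0.24,0,0,0,0.1],[0,0,-0.36,0,0,0,0.1],[0,0,-0.48,0,0,0,0.1],[0,0,-0.6,0,0,0,0.1],[0,0,-0.72,0,0,0,0.1],[0,0,-0.84,0,0,0,0.1],[0,0,-0.96,0,0,0,0.1],[0,0,-1.08,0,0,0,0.1],[0,0,-1.2,0,0,0,0.1],[0,0,-1.32,0,0,0,0.1],[0,0,-1.44,0,0,0,0.1]]]'; python3 -m handwheel '[[[0,0,-0.12,0,0,0,0.1],[0,0,-0.24,0,0,0,0.1],[0,0,-0.36,0,0,0,0.1],[0,0,-0.48,0,0,0,0.1],[0,0,-0.6,0,0,0,0.1],[0,0,-0.72,0,0,0,0.1],[0,0,-0.752,0,0,0,0.1],[0,0,-0.752,0,0,0,0.4],[0,0,-0.752,0,0,0,1],[0,0,-0.752,0,0,0,1],[0,0,-0.752,0,0,0,1],[0,0,-0.752,0,0,0,1]]]'; python3 k.py 10
```

```text
time: 13.92
position: [0.5237, -0.0269, 0.2822]
orientation: [0.995, -0.099, 0.0, -0.0]
contact_force: [-0.3, 0.8, 0.4]
grip_width: 0.0408
grasp_force: 0.0
time: 14.92
position: [0.5237, -0.0269, 0.2821]
orientation: [0.813, 0.582, 0.0, -0.0]
contact_force: [0.2, 0.4, -0.1]
grip_width: 0.0408
grasp_force: 0.0
time: 15.92
position: [0.5237, -0.0269, 0.2821]
orientation: [0.228, 0.974, 0.0, -0.0]
contact_force: [-0.9, 0.5, 1.1]
grip_width: 0.041
grasp_force: 0.0
time: 16.92
position: [0.5237, -0.0271, 0.2822]
orientation: [-0.142, 0.99, -0.0, 0.0]
contact_force: [0.9, -2.4, -1.0]
grip_width: 0.024
grasp_force: 30.0
scene knob 22 [ 0.5102 -0.0613  0.1395] top 0.187
scene pad 110 y [0.0793 0.0813 0.0838] x 0.526
scene tile 299 y [0.085  0.1081 0.1348] x 0.523
scene blue 79 y [0.0476 0.0565 0.0628] x 0.546
scene blue 152 y [0.1548 0.1647 0.1728] x 0.525
top tile 99 y [0.0538 0.1276 0.1342] x 0.529
top blue 202 y [0.1528 0.1612 0.1718] x 0.531
17.0167 [ 0.  -2.  -1.6] [-0.42 -0.17  0.03] -2.022 0.02416713117949798 [ 0.52366957 -0.02712466  0.2822038 ]
```

```bash
python3 -m handwheel '[[[0,0,0.12,0,0,0,1],[0,0,0.24,0,0,0,1],[0,0,0.36,0,0,0,1],[0,0,0.48,0,0,0,1],[0,0,0.6,0,0,0,1],[0,0,0.72,0,0,0,1],[0,0,0.84,0,0,0,1],[0,0,0.96,0,0,0,1],[0,0,1.08,0,0,0,1],[0,0,1.2,0,0,0,1],[0,0,1.32,0,0,0,1],[0,0,1.44,0,0,0,1]]]'; python3 -m handwheel '[[[0,0,0.12,0,0,0,1],[0,0,0.24,0,0,0,1],[0,0,0.36,0,0,0,1],[0,0,0.48,0,0,0,1],[0,0,0.6,0,0,0,1],[0,0,0.72,0,0,0,1],[0,0,0.84,0,0,0,1],[0,0,0.96,0,0,0,1],[0,0,1.08,0,0,0,1],[0,0,1.2,0,0,0,1],[0,0,1.32,0,0,0,1],[0,0,1.44,0,0,0,1]]]';  python3 -m handwheel '[[[0,0,0.12,0,0,0,1],[0,0,0.24,0,0,0,1],[0,0,0.36,0,0,0,1],[0,0,0.48,0,0,0,1],[0,0,0.6,0,0,0,1],[0,0,0.72,0,0,0,1],[0,0,0.84,0,0,0,1],[0,0,0.96,0,0,0,1],[0,0,1.08,0,0,0,1],[0,0,1.2,0,0,0,1],[0,0,1.32,0,0,0,1],[0,0,1.44,0,0,0,1]]]'; python3 k.py 11
```

```text
time: 18.02
position: [0.5237, -0.0273, 0.2822]
orientation: [0.548, 0.837, -0.0, 0.0]
contact_force: [-1.1, -6.1, -0.2]
grip_width: 0.0242
grasp_force: 30.0
time: 19.02
position: [0.5233, -0.0274, 0.2822]
orientation: [0.963, 0.268, -0.001, 0.0]
contact_force: [-2.8, -8.0, 2.7]
grip_width: 0.0246
grasp_force: 30.0
time: 20.02
position: [0.5231, -0.027, 0.2822]
orientation: [0.901, -0.434, -0.001, 0.0]
contact_force: [-3.4, -1.3, 3.4]
grip_width: 0.0244
grasp_force: 30.0
scene knob 105 [0.5771 0.0239 0.1077] top 0.1303
scene pad 109 y [0.0903 0.0923 0.0948] x 0.522
scene tile 272 y [0.096  0.1148 0.1428] x 0.521
scene blue 110 y [0.0579 0.0682 0.0741] x 0.535
scene blue 142 y [0.1554 0.1657 0.1722] x 0.527
top tile 152 y [0.1223 0.1353 0.1451] x 0.534
top blue 207 y [0.1528 0.1617 0.1719] x 0.531
20.1167 [-4.1 -1.6  3.2] [-0.29  1.06  0.06] 2.301 0.024163254837335314 [ 0.5231421  -0.02698584  0.28212396]
```

```bash
python3 -m handwheel '[[[0,0,0.12,0,0,0,1],[0,0,0.24,0,0,0,1],[0,0,0.36,0,0,0,1],[0,0,0.48,0,0,0,1],[0,0,0.6,0,0,0,1],[0,0,0.6,0,0,0,1],[0,0,0.6,0,0,0,0.1],[0,0,0.6,0,0,0,0.1],[0,0,0.6,0,0,0,0.1],[0,0,0.48,0,0,0,0.1],[0,0,0.36,0,0,0,0.1],[0,0,0.24,0,0,0,0.1]]]'; python3 -m handwheel '[[[0,0,-0.12,0,0,0,0.1],[0,0,-0.24,0,0,0,0.1],[0,0,-0.36,0,0,0,0.1],[0,0,-0.48,0,0,0,0.1],[0,0,-0.6,0,0,0,0.1],[0,0,-0.72,0,0,0,0.1],[0,0,-0.84,0,0,0,0.1],[0,0,-0.96,0,0,0,0.1],[0,0,-1.08,0,0,0,0.1],[0,0,-1.2,0,0,0,0.1],[0,0,-1.32,0,0,0,0.1],[0,0,-1.44,0,0,0,0.1]]]'; python3 -m handwheel '[[[0,0,-0.12,0,0,0,0.1],[0,0,-0.24,0,0,0,0.1],[0,0,-0.36,0,0,0,0.1],[0,0,-0.48,0,0,0,0.1],[0,0,-0.6,0,0,0,0.1],[0,0,-0.72,0,0,0,0.1],[0,0,-0.84,0,0,0,0.1],[0,0,-0.96,0,0,0,0.1],[0,0,-1.08,0,0,0,0.1],[0,0,-1.2,0,0,0,0.1],[0,0,-1.32,0,0,0,0.1],[0,0,-1.44,0,0,0,0.1]]]'; python3 -m handwheel '[[[0,0,-0.12,0,0,0,0.1],[0,0,-0.24,0,0,0,0.1],[0,0,-0.36,0,0,0,0.1],[0,0,-0.48,0,0,0,0.1],[0,0,-0.6,0,0,0,0.1],[0,0,-0.72,0,0,0,0.1],[0,0,-0.84,0,0,0,0.1],[0,0,-0.96,0,0,0,0.1],[0,0,-1.08,0,0,0,0.1],[0,0,-1.2,0,0,0,0.1],[0,0,-1.32,0,0,0,0.1],[0,0,-1.44,0,0,0,0.1]]]'; python3 -m handwheel '[[[0,0,-0.03,0,0,0,0.1],[0,0,-0.032,0,0,0,0.1],[0,0,-0.032,0,0,0,0.4],[0,0,-0.032,0,0,0,1],[0,0,-0.032,0,0,0,1],[0,0,-0.032,0,0,0,1],[0,0,-0.032,0,0,0,1]]]'; python3 k.py 12
```

```text
time: 21.12
position: [0.5238, -0.027, 0.2823]
orientation: [0.846, -0.533, 0.0, -0.0]
contact_force: [0.7, -1.4, -0.3]
grip_width: 0.0408
grasp_force: 0.0
time: 22.12
position: [0.5238, -0.027, 0.2822]
orientation: [0.987, 0.158, 0.0, 0.0]
contact_force: [-0.4, -0.3, -0.3]
grip_width: 0.0414
grasp_force: 0.0
time: 23.12
position: [0.5238, -0.027, 0.2822]
orientation: [0.638, 0.77, 0.0, 0.0]
contact_force: [0.3, 0.2, -0.6]
grip_width: 0.0409
grasp_force: 0.0
time: 24.12
position: [0.5238, -0.027, 0.2823]
orientation: [-0.028, 1.0, 0.0, 0.0]
contact_force: [-0.7, -0.6, 0.4]
grip_width: 0.0411
grasp_force: 0.0
time: 24.7
position: [0.5237, -0.0271, 0.2822]
orientation: [-0.039, 0.999, -0.0, 0.0]
contact_force: [-0.1, -1.7, 0.4]
grip_width: 0.0245
grasp_force: 30.0
scene pad 112 y [0.0919 0.0943 0.0961] x 0.524
scene tile 258 y [0.0976 0.1158 0.1429] x 0.521
scene blue 93 y [0.0609 0.0717 0.0766] x 0.541
scene blue 146 y [0.1554 0.1655 0.1728] x 0.527
top knob 15 [ 0.5925 -0.02    0.289 ] top 0.4545
top tile 160 y [0.1221 0.1368 0.1464] x 0.532
top blue 207 y [0.1529 0.161  0.1716] x 0.531
24.8 [-1.1 -2.3  0.6] [-0.53 -0.08  0.04] -1.814 0.02398484465823837 [ 0.52364291 -0.02712079  0.28224257]
```

```bash
python3 -m handwheel '[[[0,0,0.1,0,0,0,1],[0,0,0.2,0,0,0,1],[0,0,0.3,0,0,0,1],[0,0,0.4,0,0,0,1],[0,0,0.5,0,0,0,1],[0,0,0.6,0,0,0,1],[0,0,0.7,0,0,0,1],[0,0,0.8,0,0,0,1],[0,0,0.9,0,0,0,1],[0,0,1.0,0,0,0,1],[0,0,1.1,0,0,0,1],[0,0,1.2,0,0,0,1]]]'; python3 k.py 13;python3 -m handwheel '[[[0,0,0.1,0,0,0,1],[0,0,0.2,0,0,0,1],[0,0,0.3,0,0,0,1],[0,0,0.4,0,0,0,1],[0,0,0.5,0,0,0,1],[0,0,0.6,0,0,0,1],[0,0,0.7,0,0,0,1],[0,0,0.8,0,0,0,1],[0,0,0.9,0,0,0,1],[0,0,1.0,0,0,0,1],[0,0,1.1,0,0,0,1],[0,0,1.2,0,0,0,1]]]'; python3 k.py 14; python3 - <<'E'
import cv2
p=cv2.imread('pics/scene14.png')[220:310,220:350];cv2.imwrite('pics/s14c.png',cv2.resize(p,None,fx=6,fy=6,interpolation=2))
E
```

```text
time: 25.8
position: [0.5237, -0.0273, 0.2823]
orientation: [0.534, 0.846, -0.0, 0.0]
contact_force: [-0.7, -5.3, -0.2]
grip_width: 0.0242
grasp_force: 30.0
scene pad 109 y [0.0948 0.0967 0.0992] x 0.525
scene tile 239 y [0.1002 0.117  0.1427] x 0.521
scene blue 139 y [0.0629 0.0732 0.0788] x 0.53
scene blue 139 y [0.1556 0.1647 0.1718] x 0.527
top tile 162 y [0.1228 0.1379 0.1495] x 0.532
top blue 204 y [0.1528 0.1615 0.1718] x 0.531
25.9 [-0.2 -4.5  0.4] [-1.02 -0.03  0.09] -0.61 0.02431137278006917 [ 0.52367434 -0.02722901  0.28228377]
time: 26.9
position: [0.5235, -0.0274, 0.2823]
orientation: [0.918, 0.397, -0.0, 0.0]
contact_force: [-2.0, -7.2, 2.4]
grip_width: 0.0245
grasp_force: 30.0
scene knob 102 [ 0.4721 -0.0819  0.1109] top 0.1307
scene pad 102 y [0.0961 0.0985 0.1013] x 0.522
scene tile 233 y [0.1023 0.1179 0.1429] x 0.522
scene blue 150 y [0.0666 0.0757 0.0823] x 0.527
scene blue 143 y [0.1553 0.1656 0.172 ] x 0.526
top tile 179 y [0.0551 0.1392 0.1509] x 0.532
top blue 207 y [0.1528 0.1615 0.1716] x 0.531
27.0 [-1.9 -6.1  2. ] [-1.58  0.27  0.21] 0.59 0.02472363589254234 [ 0.52348971 -0.02739997  0.28224847]
```

View pics/s14c.png

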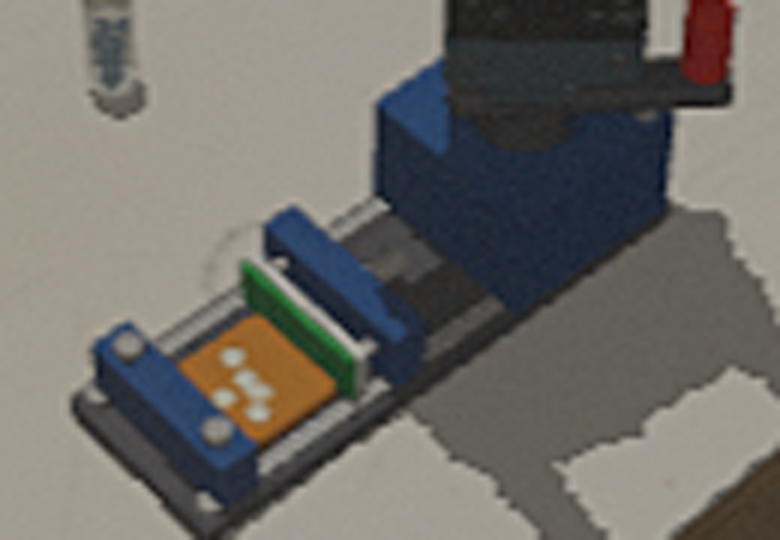

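The pad (300,330) is against the tile (260,385) and the tile is at the end stop (170,420). The pad-to-fence distance has dropped from about 18.2 to 16.2 mm, so compression is starting. Winding on in small measured steps.

```bash
python3 -m handwheel '[[[0,0,0.1,0,0,0,1],[0,0,0.2,0,0,0,1],[0,0,0.3,0,0,0,1],[0,0,0.4,0,0,0,1],[0,0,0.5,0,0,0,1],[0,0,0.6,0,0,0,1],[0,0,0.7,0,0,0,1],[0,0,0.8,0,0,0,1],[0,0,0.8,0,0,0,1]]]'; python3 k.py 15; python3 - <<'E'
from m import *
# fence front top edge vs pad green front, in jig y, robustly per stage (scene view)
for t in('7','9','11','12','13','14','15'):
    n,p,C,H,S,V,roi=next(run(t)); J=C-np.array([.5235,-.027,0]); a=np.radians(1.6); y=J@np.array([np.sin(a),np.cos(a),0]); x=J@np.array([np.cos(a),-np.sin(a),0])
    g=(H>45)&(H<85)&(S>100)&roi
    b=(H>105)&(H<125)&(S>120)&roi&(C[...,2]>.04)&(C[...,2]<.055)&(y>.05)&(y<.13)&(abs(x)<.042)
    print(t,'pad',np.median(y[g]).round(4),'fence',np.percentile(y[b],[50,85,92,97]).round(4),b.sum())
E
```

```text
time: 27.75
position: [0.5232, -0.0273, 0.2822]
orientation: [1.0, 0.007, -0.001, 0.0]
contact_force: [-3.8, -5.7, 4.4]
grip_width: 0.0243
grasp_force: 30.0
scene knob 110 [ 0.4464 -0.0289  0.1109] top 0.1316
scene pad 100 y [0.0961 0.0986 0.1009] x 0.525
scene tile 235 y [0.1026 0.1176 0.1428] x 0.522
scene blue 151 y [0.069  0.0772 0.0841] x 0.526
scene blue 146 y [0.1553 0.1655 0.1727] x 0.526
top tile 170 y [0.1204 0.14   0.1505] x 0.532
top blue 208 y [0.1529 0.1611 0.1713] x 0.533
27.85 [-4.9 -5.9  3.8] [-1.41  1.03  0.04] 1.386 0.024347809789723184 [ 0.52317365 -0.02724933  0.28218236]
7 pad 0.0988 fence [0.0698 0.0788 0.0793 0.0805] 14
9 pad 0.1085 fence [0.0842 0.089  0.0899 0.0903] 82
11 pad 0.1192 fence [0.0954 0.0996 0.1004 0.1014] 113
12 pad 0.1211 fence [0.0984 0.1018 0.1025 0.103 ] 98
13 pad 0.1238 fence [0.0999 0.1043 0.1048 0.1057] 140
14 pad 0.1255 fence [0.1028 0.1072 0.1083 0.1085] 146
15 pad 0.1256 fence [0.1044 0.1093 0.1102 0.1113] 152
```

Pad stopped; compression about 3.5 mm by both the rotation and the image. I'll add 0.7 rad (1.8 mm), then release and retreat straight up.

```bash
python3 -m handwheel '[[[0,0,0.1,0,0,0,1],[0,0,0.2,0,0,0,1],[0,0,0.3,0,0,0,1],[0,0,0.4,0,0,0,1],[0,0,0.5,0,0,0,1],[0,0,0.6,0,0,0,1],[0,0,0.7,0,0,0,1],[0,0,0.7,0,0,0,1],[0,0,0.7,0,0,0,1]]]'; python3 -m handwheel '[[[0,0,0,0,0,0,0.1],[0,0,0,0,0,0,0.1],[0,0,0,0,0,0,0.1],[0,0,0,0,0,-10,0.1],[0,0,0,0,0,-30,0.1],[0,0,0,0,0,-60,0.1],[0,0,0,0,0,-100,0.1],[0,0,0,0,0,-140,0.1],[0,0,0,0,0,-150,0.1],[0,0,0,0,0,-150,0.1],[0,0,0,0,0,-150,0.1],[0,0,0,0,0,-150,0.1]]]'; python3 k.py 16; python3 - <<'E'
from m import *
n,p,C,H,S,V,roi=next(run('16')); J=C-np.array([.5235,-.027,0]); a=np.radians(1.6); y=J@np.array([np.sin(a),np.cos(a),0]); x=J@np.array([np.cos(a),-np.sin(a),0])
g=(H>45)&(H<85)&(S>100)&roi
b=(H>105)&(H<125)&(S>120)&roi&(C[...,2]>.04)&(C[...,2]<.055)&(y>.05)&(y<.13)&(abs(x)<.042)
print('pad',np.median(y[g]).round(4),'fence97',np.percentile(y[b],97).round(4))
p=cv2.imread('pics/scene16.png')[150:310,220:390];cv2.imwrite('pics/s16c.png',cv2.resize(p,None,fx=3.6,fy=3.6,interpolation=2))
E
```

```text
time: 28.6
position: [0.5232, -0.0271, 0.2822]
orientation: [0.943, -0.332, -0.001, 0.0]
contact_force: [-4.3, -3.6, 4.7]
grip_width: 0.0245
grasp_force: 30.0
time: 29.6
position: [0.5233, -0.0269, 0.4315]
orientation: [0.943, -0.333, -0.001, 0.0]
contact_force: [-0.1, 0.3, -0.6]
grip_width: 0.041
grasp_force: 0.0
scene knob 114 [0.4598 0.0163 0.112 ] top 0.1324
scene pad 105 y [0.0963 0.0986 0.1012] x 0.522
scene tile 229 y [0.102  0.1179 0.1427] x 0.521
scene blue 146 y [0.0701 0.0799 0.0859] x 0.529
scene blue 141 y [0.1557 0.1655 0.172 ] x 0.527
29.7 [ 0.2  0.  -0.2] [ 0.09 -0.02 -0.04] 2.085 0.040755044160226864 [ 0.52337509 -0.02697264  0.43103506]
pad 0.1255 fence97 0.1125
```

View pics/s16c.png

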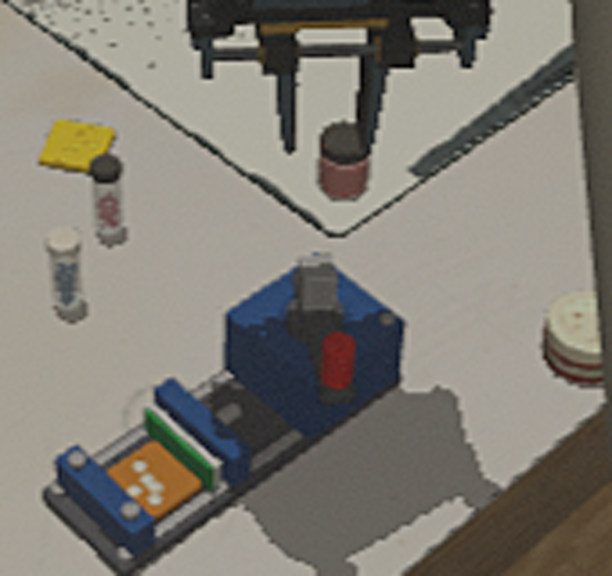

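The crank stands seated at (320,310) with the knob at (338,365). The tile (155,480) is clamped between pad and stop, compressed about 5 mm (pad-to-fence distance 18.1 down to 13.0). The gripper is clear and the bystanders are untouched. Handing in.

```bash
python3 -c "
from cell import env
print(env.finish_job())"
```

```text
the job is handed in; nothing more can be done
None
```

The tile is clamped against the end stop with the pad pressed in about 5 mm by my measurement and the crank left seated and released; I handed the job in at about 30 s and got no verdict back.

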